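# Pack the orange slide case in the transport tub and snap its lid on

## Task

Draw the orange slide case out of the packed row of blue ones by its tab and set it inside the white transport tub. Then put the green lid on the tub, the long way along the tub, and press it down until both spring catches snap over it, leaving the tub upright on the worktop. Leave the blue cases filed in their rack and do not knock over the small blue-capped bottle that stands nearby.

Things in the scene. Friction and masses are not known exactly. Their poses are not given: they have to be found in the camera images.
- case_orange: Orange slide case, 100 x 24 x 56 mm (x, y, z) with a grip tab on top at its centre, 30 mm (x) x 10 mm (y), rising 18 mm above the case (top of tab 74 mm above the underside). About 0.12 kg. Origin: centre of the underside, x along its length, z up. It stands in one of the two middle places of the rack, with a blue case on either side.
- case_blue_a: Blue slide case, 100 x 24 x 56 mm (x, y, z) with a grip tab on top at its centre, 30 mm (x) x 10 mm (y), rising 18 mm above the case (top of tab 74 mm above the underside). About 0.12 kg. Origin: centre of the underside, x along its length, z up.
- case_blue_b: Blue slide case, 100 x 24 x 56 mm (x, y, z) with a grip tab on top at its centre, 30 mm (x) x 10 mm (y), rising 18 mm above the case (top of tab 74 mm above the underside). About 0.12 kg. Origin: centre of the underside, x along its length, z up.
- case_blue_c: Blue slide case, 100 x 24 x 56 mm (x, y, z) with a grip tab on top at its centre, 30 mm (x) x 10 mm (y), rising 18 mm above the case (top of tab 74 mm above the underside). About 0.12 kg. Origin: centre of the underside, x along its length, z up.
- rack: Fixed aluminium tray right of the tall black computer tower (swing round in front of that), 112 (x) x 111.5 (y) mm, floor and walls 4 mm thick, walls up to 34 mm. Origin: centre of underside. Four cases stand in it side by side along y, lengthwise along x, 25.5 mm centre to centre, 1.5 mm apart: no finger room at their sides, but 35 mm of free case top before and behind each tab.
- tub: White open tub, 130 (x) x 84 (y) x 92 mm high, walls and floor 4 mm, 0.5 kg, loose. Origin: centre of underside, z up. A grey sprung catch, 40 mm wide, at the middle of each short end (+x, -x), up to 108 mm high and 78 mm out from the centre; its nose reaches in to 62.5 mm from the centre, with a 45 degree lead-in on top (108 to 102.5 mm high) and flat underside at 99.5 mm.
- lid: Green lid, 0.1 kg, lying plug down. Plug 118 (x) x 72 (y) x 8 mm (lower half 4 mm smaller), on it a plate 132 x 92 x 6 mm that rests on the tub's rim, on it a central grip bar 70 (x) x 14 (y) x 25 mm high (top 39 mm up). Origin: centre of the plug's underside, z up. Snapped on, its origin is 84 mm above the tub's. Either way round fits. 8 to 20 N down on its middle snaps it past both catches.
- catch_a (a joint): Outward travel of the catch at the tub's +x end, m: 0 sprung fully in, up to 0.008 pushed out. The spring pushes it back in, 1.2 N at 0 and 0.4 N more per mm.
- catch_b (a joint): The same for the catch at the tub's -x end.
- bottle_spare: Small round white bottle with a blue cap, diameter 48 mm, 97 mm high, standing loose near the work. Origin: centre of its underside.
Not all that is in view belongs to the job. Of the things that look like the case_orange, take the one that is farthest to the robot's right at the start.

How it is judged:
By the outcome, as a careful person would: the job done as asked, in the order asked, and still so for the second after the job is handed in, with the robot touching nothing.
It also fails if it takes over 59 s, if anything falls off the work surface, if the arm or the gripper's body presses on something with over 40 N, if the wrist force passes 120 N, or if a joint passes its speed limit or range.

## Robot

A 6-joint arm with a two-finger parallel gripper is mounted at the origin on a cart in front of the work surface, level with it; the furniture and walls round the work are solid. World frame = base frame: x ahead of the robot, y to its left, z up, the work surface at z = 0. Lengths are in mm, angles in rad, forces in N, time in s.
With the tool pointing down it reaches from about 300 to 775 mm from the base axis. Payload 14.6 kg.
Tool frame: the origin (TCP) lies on the centre line of the jaws, within the pads' length; the fingertips stand manip.tcp_to_tips ahead of it and the grasp point (between the pads) lies 5 mm behind it (manip.tcp_to_tips is the distance from the TCP to the fingertips, in mm); z points along the fingers, y is the direction in which the jaws open and shut (so a half turn about z gives the same grasp; the last joint's range is limited). The gripper opens to 94 mm and grips with 3 to 60 N. Pads are 16 mm wide; open, the fingers measure 119 mm over their backs; the gripper's body (75 mm by 177 mm) begins 78 mm behind the grasp point.
Start: joints at [1.26, 0.3, 1.521, -0, 1.321, -0.067], TCP at [132.764, 533.726, 219.446] pointing down, gripper open.
Joint ranges: [-3.03, 3.03], [-0.79, 2.21], [0.23, 2.52], [-1.04, 4.18], [0, 3.07], [-2.55, 2.55]. Speed limits (rad/s): [2.22, 2.22, 2.57, 3.14, 3.14, 3.14].

## Interface

Orientations are given as [roll, pitch, yaw] about the fixed x, y, z axes, in that order (R = Rz(yaw) Ry(pitch) Rx(roll)).
In Python, from cell import manip, optics, workorder gives the robot as it stands. The module is installed in compiled form; this text tells all that it offers.
- The arm moves only by the tool jog_arm, never from a script. Its argument "deltas" is text: rows parted by semicolons, each of 5 numbers parted by spaces: the shift along the tool's x, y, z in mm, then the turn about the tool's z in rad, then the finger opening in mm, from 0 to 94. In form: tx ty tz twist grip; .... A call has exactly 10 rows; each row is the pose to reach, as a shift and turn from the pose commanded when the call began, along the tool's axes at that moment; what a row does not reach only later rows make up. A row lasts 1/8 s, in which the tool goes at most 62.5 mm and 10.7 degrees, less where a joint would pass 70% of its speed; a pose out of reach is approached as far as the arm can. A call with a gripper value outside its range is refused whole. The fingers move at their own pace and stop on an object; "squeeze" is the grip in N (left out, the last holds). Time passes only in rows, so rows that repeat a pose let the fingers close, or fill a call up. It gives the time, the measured TCP pose, the force and the opening at its end, in the units of the state.
- manip.read_state(): the state, without advancing time (a new reading comes with each control period).
- optics.camera(name): name is "scene" or "top" or "wrist"; returns (picture, depth): 480x640x3 uint8, red, green, blue; 480x640 float32, mm along the optical axis (not along the pixel's ray), 0 where there is no reading.
- optics.get_calibration(name): a dict with "intrinsics" (3x3 intrinsics, pixels), "R" (3x3) and "t" (3): a world point X has camera coordinates R X + t; the wrist camera has in their place "hand_eye" (4x4, takes a point from camera to tool coordinates, whose origin is the TCP and whose axes are the flange's). Camera axes: x right, y down, z forward; pixel columns grow to the right and rows downward; lengths in mm; the calibration is good to about 2 mm. A picture is of the moment at which its call begins: read the wrist's pose just before it. get_calibration takes no time and is no camera call.
- workorder.sign_off(): hands the job in, once; it reports no verdict.
The state is a dict: "clock": time; "joints": joint angles; "qd": joint speeds; "effort": joint torques, N m; "eef_pos": TCP position; "eef_rot": TCP orientation; "wrist_force": force on the tool from outside, world axes, zero at the start; "moment": the same for the moment, N m; "finger_gap": finger opening in mm.
Only numpy, scipy, OpenCV 4.12 (cv2) and the standard library are available. Lean on these libraries where they do the work, as an engineer would, in place of code of your own. Each camera call takes 0.05 s, during which the arm holds its last target.

## Working session

There is one attempt and no reset: what is moved stays moved. The work goes in short steps, Python scripts to look and compute and a tool call to move; the robot and the scene stay as the last step left them, time stands still between calls to the robot, and variables do not carry over. Pictures are saved under pics/ and viewed, and the job is handed in when it is done.

Besides the shell and the picture viewer there is one more tool, called after ">>>" by a JSON object that holds its "name" and its "arguments". jog_arm: Moves the arm, as the interface text tells. Its arguments: {"type":"object","properties":{"deltas":{"type":"string"},"squeeze":{"type":"number"}},"required":["deltas"]}

```bash
mkdir -p pics; python3 - <<'E'
from cell import manip, optics
import cv2,numpy as np
s=manip.read_state(); print(s); print(manip.tcp_to_tips)
for n in ["scene","top"]:
    p,d=optics.camera(n); cv2.imwrite(f"pics/{n}0.png",p[:,:,::-1]); np.savez(f"{n}0.npz",p=p,d=d)
    c=optics.get_calibration(n); print(n,c)
print(optics.get_calibration("wrist"))
E
```

```text
{'clock': 0.0, 'joints': array([ 1.26042448e+00,  3.00508599e-01,  1.52160718e+00, -2.17636783e-05,
        1.32067795e+00, -6.65910448e-02]), 'qd': array([-0.00108704, -0.0005963 ,  0.00060014, -0.001143  , -0.00034946,
       -0.00062041]), 'effort': array([ 8.68250027e-05, -5.31822145e+01, -3.52728903e+01,  7.07405386e-02,
        2.44486704e-02, -3.44490729e-05]), 'eef_pos': array([132.68142002, 533.49608975, 218.85470851]), 'eef_rot': array([-3.14039284e+00, -5.88885128e-05,  2.89781722e+00]), 'wrist_force': array([ 0.01864322,  0.90804402, -0.44234888]), 'moment': array([-0.01244199, -0.00650804,  0.04026845]), 'finger_gap': 94.19541169252474}
14.0
scene {'intrinsics': array([[517.05601965,   0.        , 318.07090676],
       [  0.        , 517.05601965, 238.38972051],
       [  0.        ,   0.        ,   1.        ]]), 'R': array([[ 0.50639261, -0.86229491, -0.0037441 ],
       [-0.62002631, -0.36109316, -0.69654799],
       [ 0.59927781,  0.35504819, -0.71750044]]), 't': array([-350.42881106,  305.54100183,  665.8582187 ])}
top {'intrinsics': array([[479.30593301,   0.      
[... 156 characters left out ...]
6721, -0.01679226],
       [-0.99695788, -0.01825707, -0.07577379],
       [ 0.07544199,  0.01822505, -0.99698363]]), 't': array([-134.24156134,  495.78923424,  914.13823261])}
{'intrinsics': array([[331.61189775,   0.        , 317.16912906],
       [  0.        , 331.61189775, 241.00185868],
       [  0.        ,   0.        ,   1.        ]]), 'hand_eye': array([[-1.03384862e-04, -9.61726990e-01, -2.74009465e-01,
         8.09071847e+01],
       [ 9.99999978e-01, -1.49051250e-04,  1.45840766e-04,
         6.32703409e-01],
       [-1.81100454e-04, -2.74009444e-01,  9.61726984e-01,
        -1.64773520e+02],
       [ 0.00000000e+00,  0.00000000e+00,  0.00000000e+00,
         1.00000000e+00]])}
```

View pics/scene0.png

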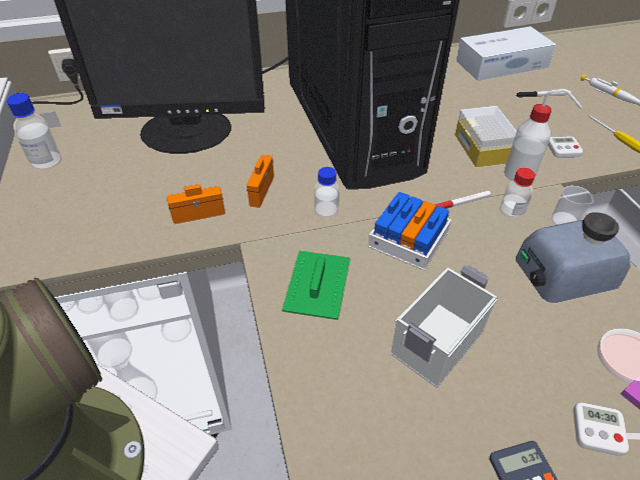

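View pics/top0.png

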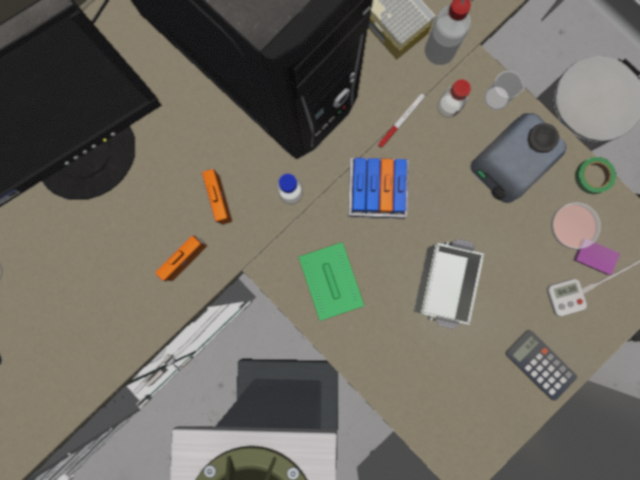

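Orange candidates, in scene-view pixels: case at (195,203), case at (260,180), and the rack case at (422,222), which is at (387,185) in the top view. The rack one has blue neighbours and lies farthest right, so I choose it. Next I'll measure and take a crop.

```bash
cat > h.py <<'E'
import numpy as np,cv2
from cell import manip,optics
from scipy.spatial.transform import Rotation as Ro
def cam(n,s=None):
    c=optics.get_calibration(n);K=np.array(c["intrinsics"])
    if n!="wrist": return K,np.array(c["R"]),np.array(c["t"])
    H=np.array(c["hand_eye"]);Rt=Ro.from_euler("xyz",s["eef_rot"]).as_matrix()
    Rw=Rt@H[:3,:3];tw=Rt@H[:3,3]+s["eef_pos"]
    return K,Rw.T,-Rw.T@tw
def plane(C,uv,z):
    K,R,t=C;uv=np.atleast_2d(np.float64(uv))
    r=(R.T@np.linalg.inv(K)@np.c_[uv,np.ones(len(uv))].T).T;o=-R.T@t
    return o+r*((z-o[2])/r[:,2])[:,None]
def proj(C,X):
    K,R,t=C;q=(R@np.atleast_2d(X).T).T+t;q=(K@q.T).T;return q[:,:2]/q[:,2:]
def cloud(C,d):
    K,R,t=C;v,u=np.indices(d.shape);q=np.stack([(u-K[0,2])/K[0,0]*d,(v-K[1,2])/K[1,1]*d,d],-1)
    X=(q-t)@R; X[d<=0]=np.nan; return X
def rect(m,mina=30):
    cs,_=cv2.findContours(m.astype(np.uint8),cv2.RETR_EXTERNAL,cv2.CHAIN_APPROX_NONE)
    return [(c,cv2.minAreaRect(c)) for c in sorted(cs,key=cv2.contourArea,reverse=True) if cv2.contourArea(c)>mina]
E
python3 - <<'E'
from h import *
for n in ["top","scene"]:
    f=np.load(n+"0.npz");p,d=f["p"],f["d"];C=cam(n);hsv=cv2.cvtColor(p,cv2.COLOR_RGB2HSV);X=cloud(C,d)
    H,S,V=[hsv[...,i].astype(int) for i in range(3)]
    for nm,m in dict(orange=(H>5)&(H<18)&(S>200)&(V>120),green=(H>50)&(H<80)&(S>150)&(V>80),blue=(H>100)&(H<125)&(S>170)&(V>100)).items():
        for c,r in rect(m,60)[:6]:
            mm=np.zeros(m.shape,np.uint8);cv2.drawContours(mm,[c],-1,1,-1);P=X[(mm>0)&m]
            print(n,nm,np.round(r[0]),np.round(r[1]),round(r[2],1),"med",np.round(np.nanmedian(P,0)),"zmax",np.round(np.nanpercentile(P[:,2],[2,50,98])))
    # tall things
f=np.load("top0.npz");p,d=f["p"],f["d"];X=cloud(cam("top"),d)
g=X.reshape(-1,3)
for zt in (120,200,300,400):
    q=g[g[:,2]>zt];print(zt,len(q),np.nanpercentile(q,[1,50,99],axis=0).round() if len(q) else"")
a=p[130:340,270:500];cv2.imwrite("pics/topcrop.png",cv2.resize(a[:,:,::-1],None,fx=3,fy=2.8,interpolation=cv2.INTER_CUBIC)[:600,:800])
f=np.load("scene0.npz");a=f["p"][170:390,270:510];cv2.imwrite("pics/scrop.png",cv2.resize(a[:,:,::-1],None,fx=2.7,fy=2.7,interpolation=cv2.INTER_CUBIC))
E
```

```text
top orange [178. 258.] [11. 51.] 45.0 med [478. 139.  55.] zmax [48. 55. 74.]
top orange [215. 195.] [51. 12.] 74.1 med [597.  76.  55.] zmax [47. 55. 74.]
top blue [365. 185.] [24. 51.] 1.3 med [ 616. -204.   59.] zmax [51. 59. 78.]
top blue [288. 183.] [16. 15.] 90.0 med [616. -64.  95.] zmax [90. 95. 98.]
top blue [400. 168.] [16.  9.] 90.0 med [ 657. -271.   59.] zmax [56. 59. 76.]
scene orange [195. 202.] [34. 53.] 78.7 med [473. 138.  42.] zmax [ 7. 42. 75.]
scene orange [417. 223.] [16. 50.] 28.8 med [ 609. -248.   61.] zmax [40. 61. 80.]
scene orange [259. 173.] [12. 40.] 23.2 med [586.  73.  57.] zmax [46. 57. 75.]
scene orange [256. 199.] [15. 14.] 85.2 med [554.  62.  24.] zmax [ 5. 24. 40.]
scene green [316. 284.] [56. 64.] 11.1 med [ 433. -150.   15.] zmax [12. 15. 40.]
scene blue [397. 215.] [30. 51.] 29.6 med [ 610. -208.   61.] zmax [39. 61. 80.]
scene blue [431. 230.] [17. 51.] 32.3 med [ 609. -275.   60.] zmax [38. 60. 80.]
scene blue [ 20. 105.] [25. 21.] 63.4 med [441. 526. 150.] zmax [127. 150. 159.]
scene blue [327. 176.] [17. 16.] 90.0 med [610. -66.  95.] zmax [78. 95. 99.]
120 39219 [[ 149. -625.  123.]
 [ 732.   14.  280.]
 [ 908.  404.  426.]]
200 28437 [[ 656. -327.  202.]
 [ 735.   -4.  329.]
 [ 837.  358.  427.]]
300 17420 [[ 683. -186.  302.]
 [ 737.  -49.  369.]
 [ 797.  305.  427.]]
400 6408 [[ 672. -327.  401.]
 [ 729.  -78.  424.]
 [ 759.    8.  543.]]
```

View pics/topcrop.png

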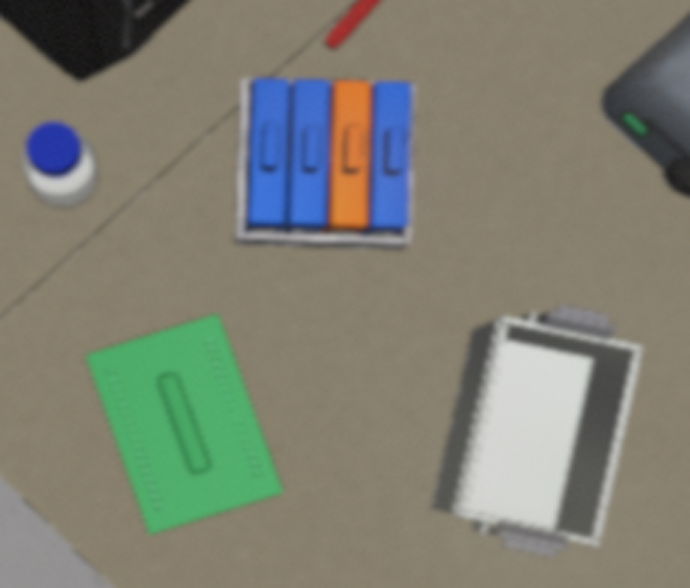

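View pics/scrop.png

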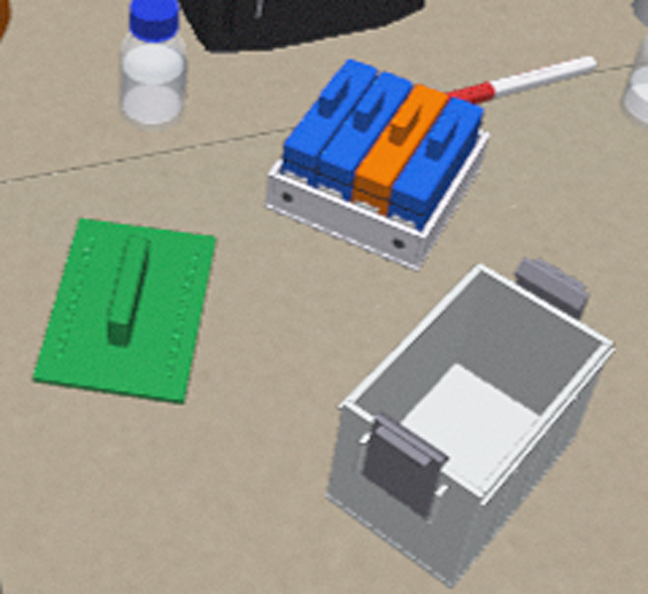

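The crop shows the orange case in the third place of the rack, with blue cases either side, at about (350,155) in the top crop. Now I'll measure the poses.

```bash
python3 - <<'E'
from h import *
f=np.load("top0.npz");p,d=f["p"],f["d"];Ct=cam("top");X=cloud(Ct,d)
f2=np.load("scene0.npz");Cs=cam("scene");X2=cloud(Cs,f2["d"])
def box(m,nm,px=False):
    P=X[m]
    r=cv2.minAreaRect(np.float32(P[:,:2]));print(nm,len(P),"ctr",np.round(r[0],1),"size",np.round(r[1],1),round(r[2],1),"z",np.nanpercentile(P[:,2],[5,50,95]).round(1))
x,y,z=X[...,0],X[...,1],X[...,2]
hsv=cv2.cvtColor(p,cv2.COLOR_RGB2HSV);H,S,V=[hsv[...,i].astype(int) for i in range(3)]
u,v=np.meshgrid(range(640),range(480))
reg=lambda a,b,c,e:(u>=a)&(u<=b)&(v>=c)&(v<=e)
box(reg(420,490,235,332)&(z>86)&(z<97)&~((u<0)),"tub rim+")
box(reg(420,490,232,255)&(z>100),"catch+x")
box(reg(420,490,310,335)&(z>100),"catch-x")
g=reg(295,370,238,325)&(H>50)&(H<90)&(S>100)
box(g,"lid"); box(g&(z>30),"lid bar")
for c,r in rect(g)[:1]:
    b=plane(Ct,cv2.boxPoints(r),14);print("lid pix corners",b.round(1).tolist(),b.mean(0))
o=reg(375,397,150,218)&(H>5)&(H<18)&(S>150)
box(o&(z>50),"or top"); box(o&(z>70),"or tab")
bl=reg(345,412,150,218)&(z>50);box(bl,"all cases");box(bl&(z>70),"tabs")
for c,r in rect(o)[:1]: print("or pix",r, plane(Ct,[r[0]],60))
t=reg(345,412,150,218)&(z>70)
for c,r in rect(t,5): print("tab",np.round(r[0],1),plane(Ct,[r[0]],78).round(1))
box(reg(270,305,165,210)&(z>85),"bottle")
hs=X2[(X2[...,2]>60)&(X2[...,0]<720)&(X2[...,1]<0)&(X2[...,1]>-320)]
al=X.reshape(-1,3);al=al[(al[:,2]>120)&(al[:,2]<600)]
for y0 in range(-500,250,50):
    q=al[(al[:,1]>=y0)&(al[:,1]<y0+50)&(al[:,0]>200)];
    if len(q)>3: print("tall y",y0,"minx",np.percentile(q[:,0],1).round(),"z there",q[q[:,0].argmin()].round(), len(q))
E
```

```text
tub rim+ 636 ctr [ 440.4 -359.9] size [ 87.9 141.5] 78.0 z [86.7 90.3 93.1]
catch+x 191 ctr [ 509.2 -374.7] size [41.2 15.2] 79.5 z [101.4 105.2 108.3]
catch-x 185 ctr [ 372.4 -345.9] size [40.5 14.7] 78.6 z [101.7 105.5 108.3]
lid 3084 ctr [ 442.2 -144. ] size [131.4  84. ] 21.9 z [10.4 13.2 37.3]
lid bar 272 ctr [ 442.2 -144. ] size [69.4 13.9] 19.5 z [34.4 37.6 40.3]
lid pix corners [[488.0, -81.0, 14.0], [518.2, -166.0, 14.0], [396.1, -208.7, 14.0], [366.3, -124.7, 14.0]] [ 442.15325945 -145.11500462   14.        ]
or top 604 ctr [ 623.4 -245.4] size [21.9 98.6] 89.0 z [56.1 59.2 77.3]
or tab 91 ctr [ 625.  -243.7] size [30.8  9.6] 1.6 z [72.2 76.3 79.2]
all cases 2744 ctr [ 624.3 -231.9] size [100.5 100.7] 88.9 z [55.2 58.9 76.9]
tabs 362 ctr [ 625.  -231.8] size [85.2 31.3] 89.0 z [72.3 76.4 79.2]
or pix ((386.17095947265625, 185.00450134277344), (11.496020317077637, 52.24506759643555), 1.50743567943573) [[ 622.11819009 -245.10019398   60.        ]]
tab [400.5 183. ] [[ 622.3 -269.2   78. ]]
tab [386.5 182. ] [[ 623.8 -243.6   78. ]]
tab [372.9 182. ] [[ 623.4 -218.7   78. ]]
tab [359.5 181.5] [[ 623.9 -194.1   78. ]]
bottle 272 ctr [617.1 -61.5] size [31.8 32.3] 33.8 z [89.7 94.4 97.1]
tall y -400 minx 891.0 z there [ 887. -360.  121.] 391
tall y -350 minx 669.0 z there [ 669. -326.  562.] 414
tall y -200 minx 747.0 z there [ 743. -151.  158.] 2351
tall y -150 minx 694.0 z there [ 689. -100.  380.] 4791
tall y -100 minx 683.0 z there [681. -72. 148.] 5295
tall y -50 minx 699.0 z there [698. -50. 345.] 3352
tall y 0 minx 744.0 z there [742.   0. 388.] 1850
tall y 50 minx 790.0 z there [789.  50. 303.] 1104
tall y 100 minx 836.0 z there [835. 100. 265.] 596
tall y 150 minx 767.0 z there [766. 198. 131.] 1330
tall y 200 minx 740.0 z there [736. 250. 123.] 5165
```

```bash
python3 - <<'E'
from h import *
f=np.load("top0.npz");p,d=f["p"],f["d"];X=cloud(cam("top"),d)
m=(X[...,2]>300)&(X[...,1]<-250)
for c,r in rect(m,10):
    mm=np.zeros(m.shape,np.uint8);cv2.drawContours(mm,[c],-1,1,-1);P=X[(mm>0)&m];print(np.round(r[0]),np.round(r[1]),len(P),np.nanpercentile(P,[2,50,98],axis=0).round())
print(X[98,598],X[98,570],X[85,598])
a=p[0:250,400:640];cv2.imwrite("pics/tc2.png",cv2.resize(a[:,:,::-1],None,fx=2.4,fy=2.4))
X2=cloud(cam("scene"),np.load("scene0.npz")["d"]);q=X2[(X2[...,2]>250)];print(np.nanpercentile(q,[1,50,99],axis=0).round())
E
```

```text
[551.   9.] [ 5. 30.] 110 [[ 669. -342.  532.]
 [ 671. -328.  544.]
 [ 685. -326.  562.]]
[1000.52362753 -922.36484235 -438.29996807] [1009.84196084 -853.40316504 -463.40623056] [1043.10780654 -927.3665844  -445.50405289]
[[  22. -190.  251.]
 [ 689.  -62.  285.]
 [ 833.  491.  377.]]
```

View pics/tc2.png

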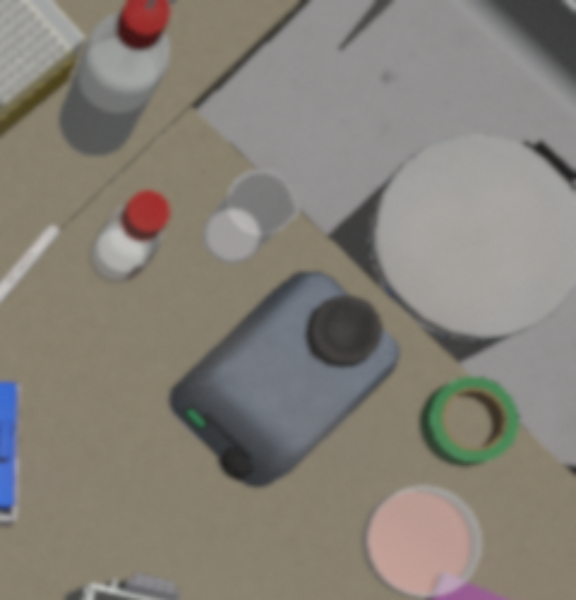

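>>> {"name": "jog_arm", "arguments": {"deltas": "-40 -47 0 0.135 94; -80 -94 0 0.27 94; -120 -141 0 0.405 94; -160 -188 0 0.54 94; -200 -235 0 0.675 80; -240 -282 0 0.81 60; -280 -329 0 0.945 50; -320 -376 0 1.08 50; -360 -423 0 1.215 50; -400 -470 0 1.348 50"}}

```text
clock: 1.35
eef_pos: [407.9, -21.1, 219.5]
eef_rot: [3.141, -0.0, 1.545]
wrist_force: [0.1, 0.9, 0.4]
finger_gap: 49.8
```

>>> {"name": "jog_arm", "arguments": {"deltas": "-45 30 4 0 50; -90 60 8 0 50; -135 95 12 0 50; -175 130 16 0 50; -205 155 20 0 50; -205 155 20 0 50; -205 155 20 0 50; -205 155 20 0 50; -205 155 20 0 50; -205 155 20 0 50"}}

```text
clock: 2.6
eef_pos: [558.1, -226.8, 199.8]
eef_rot: [3.141, 0.0, 1.55]
wrist_force: [0.5, -0.3, -0.0]
finger_gap: 50.0
```

```bash
python3 - <<'E'
from h import *
s=manip.read_state();p,d=optics.camera("wrist");cv2.imwrite("pics/w1.png",p[:,:,::-1]);np.savez("w1.npz",p=p,d=d,eef_pos=s["eef_pos"],eef_rot=s["eef_rot"])
print(s["eef_pos"],s["eef_rot"],s["clock"])
C=cam("wrist",s);X=cloud(C,d);z=X[...,2]
hsv=cv2.cvtColor(p,cv2.COLOR_RGB2HSV);H,S,V=[hsv[...,i].astype(int) for i in range(3)]
o=(H>5)&(H<18)&(S>180)&(V>100)
for nm,m in dict(orange=o,ortab=o&(z>68)&(z<90),ortop=o&(z>50)&(z<68),tabs=(S>150)&(z>68)&(z<90)&(X[...,0]>550)&(X[...,1]<-150),green=(H>50)&(H<80)&(S>150),bar=(H>50)&(H<80)&(S>150)&(z>30)).items():
  for c,r in rect(m,150)[:4]:
    mm=np.zeros(m.shape,np.uint8);cv2.drawContours(mm,[c],-1,1,-1);P=X[(mm>0)&m];P=P[~np.isnan(P[:,0])]
    q=cv2.minAreaRect(np.float32(P[:,:2]));print(nm,np.round(r[0]),len(P),"xy",np.round(q[0],1),np.round(q[1],1),round(q[2],1),np.percentile(P[:,2],[5,50,95]).round(1))
E
```

```text
[ 558.10087002 -226.84877557  199.77798213] [3.14117685e+00 2.22580329e-04 1.55018812e+00] 2.6
orange [386. 250.] 2356 xy [ 623.4 -243.6] [23. 98.] 89.1 [57.3 59.6 77.5]
ortab [390. 255.] 413 xy [ 623.8 -243.9] [ 9.8 29.4] 88.8 [68.9 77.  78.4]
ortop [386. 250.] 1943 xy [ 623.4 -243.6] [23. 98.] 89.1 [57.  59.4 61. ]
tabs [393. 201.] 423 xy [ 624.8 -193.4] [30.  10.3] 0.4 [71.8 77.3 78.6]
tabs [390. 255.] 420 xy [ 623.8 -243.9] [ 9.8 29.4] 88.8 [69.  77.  78.4]
tabs [391. 229.] 412 xy [ 624.1 -218.8] [29.3 10.4] 1.1 [70.9 77.1 78.5]
tabs [390. 280.] 252 xy [ 624.8 -268.9] [ 8.8 28.2] 87.3 [69.5 76.9 78.5]
green [202. 145.] 11402 xy [ 442.  -143.1] [129.8  89.3] 19.8 [12.6 13.9 38.4]
bar [195. 147.] 1165 xy [ 442.4 -143.7] [69.3 14.3] 19.7 [35.1 38.4 39.8]
```

View pics/w1.png

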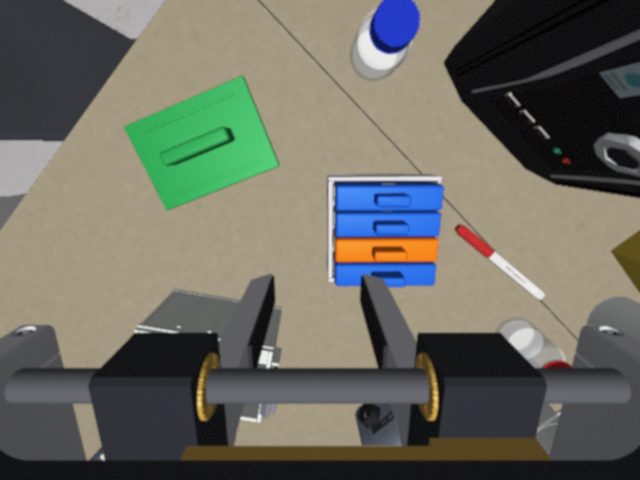

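Wrist view: orange tab at (390,255), lid at (202,145), bottle cap at (395,25). The positions agree with the top view.

>>> {"name": "jog_arm", "arguments": {"deltas": "-8 33 10 0 50; -15.6 66 25 0 50; -15.6 66 50 0 50; -15.6 66 80 0 50; -15.6 66 105 0 50; -15.6 66 118 0 50; -15.6 66 123 0 50; -15.6 66 123 0 50; -15.6 66 123 0 22; -15.6 66 123 0 22", "squeeze": 30}}

```text
clock: 3.9
eef_pos: [624.0, -244.2, 77.1]
eef_rot: [3.141, 0.0, 1.55]
wrist_force: [0.5, -0.0, 0.2]
finger_gap: 33.6
```

Wait for the grip, then draw straight up.

>>> {"name": "jog_arm", "arguments": {"deltas": "0 0 0 0 22; 0 0 0 0 22; 0 0 0 0 22; 0 0 -3 0 22; 0 0 -10 0 22; 0 0 -20 0 22; 0 0 -35 0 22; 0 0 -55 0 22; 0 0 -80 0 22; 0 0 -105 0 22", "squeeze": 30}}

```text
clock: 5.15
eef_pos: [623.8, -244.2, 183.7]
eef_rot: [3.141, 0.0, 1.55]
wrist_force: [0.9, 1.0, -0.3]
finger_gap: 29.8
```

```bash
python3 - <<'E'
from h import *
s=manip.read_state();p,d=optics.camera("wrist");cv2.imwrite("pics/w2.png",p[:,:,::-1])
print(s["eef_pos"],s["finger_gap"],s["wrist_force"])
E
```

```text
[ 623.84982974 -244.15447253  183.66963061] 29.83363664779908 [ 0.90301582  0.96361845 -0.25362002]
```

View pics/w2.png

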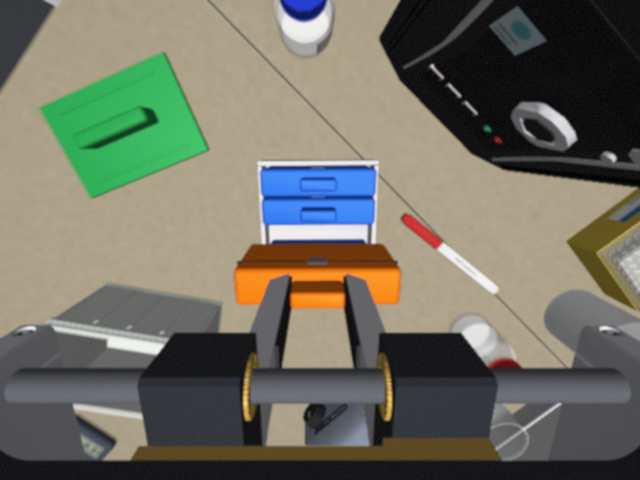

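Orange case held level at (317,275), and the remaining blue cases stayed put. Next I'll carry it over the tub.

>>> {"name": "jog_arm", "arguments": {"deltas": "0 0 -12 0 22; -10 -15 -25 0 22; -32 -48 -25 0.04 22; -60 -90 -25 0.09 22; -88 -133 -25 0.14 22; -110 -166 -25 0.187 22; -120 -181 -25 0.187 22; -120 -181 -25 0.187 22; -120 -181 -25 0.187 22; -120 -181 -25 0.187 22"}}

```text
clock: 6.45
eef_pos: [441.1, -359.6, 206.3]
eef_rot: [-3.141, -0.0, 1.364]
wrist_force: [-0.3, -0.0, -0.2]
finger_gap: 29.6
```

```bash
python3 - <<'E'
from h import *
s=manip.read_state();p,d=optics.camera("wrist");cv2.imwrite("pics/w3.png",p[:,:,::-1])
print(s["eef_pos"],s["eef_rot"],s["finger_gap"],s["wrist_force"])
p,d=optics.camera("top")
C=cam("wrist",s)
cv2.imwrite("pics/t3.png",cv2.resize(p[130:350,270:500,::-1],None,fx=2.6,fy=2.6))
E
```

```text
[ 441.11684148 -359.62113322  206.28752926] [-3.14140826e+00 -1.99817322e-04  1.36441008e+00] 29.64010460793471 [-0.31148384 -0.02257795 -0.23863757]
```

View pics/w3.png

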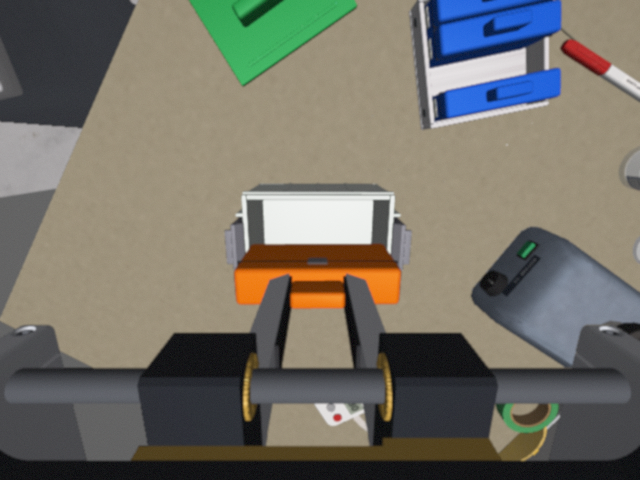

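View pics/t3.png

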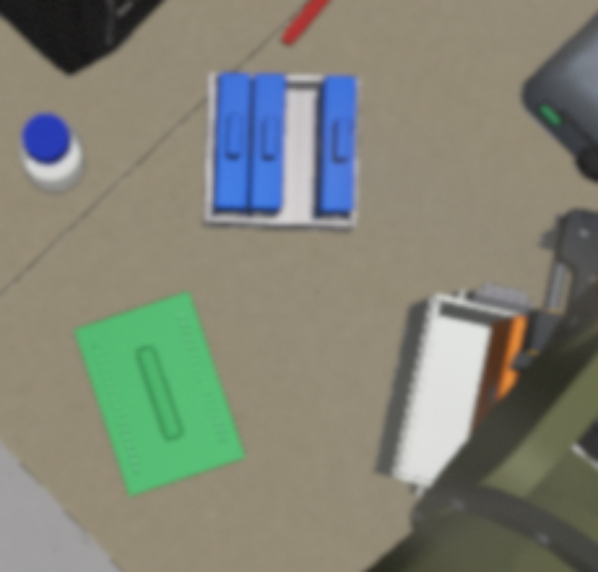

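The case is centred over the tub: both centres are near column 318 in the wrist view. Lowering it.

>>> {"name": "jog_arm", "arguments": {"deltas": "0 0 25 0 22; 0 0 50 0 22; 0 0 75 0 22; 0 0 95 0 22; 0 0 110 0 22; 0 0 120 0 22; 0 0 126 0 22; 0 0 129 0 22; 0 0 129 0 22; 0 0 129 0 22"}}

```text
clock: 7.8
eef_pos: [440.5, -360.4, 77.9]
eef_rot: [3.141, 0.0, 1.363]
wrist_force: [0.1, 0.2, -0.2]
finger_gap: 29.7
```

>>> {"name": "jog_arm", "arguments": {"deltas": "0 0 0.5 0 22; 0 0 0.5 0 46; 0 0 0.5 0 46; 0 0 0.5 0 46; 0 0 -15 0 46; 0 0 -35 0 46; 0 0 -60 0 46; 0 0 -85 0 46; 0 0 -110 0 46; 0 0 -125 0 46"}}

```text
clock: 9.05
eef_pos: [440.5, -360.5, 204.7]
eef_rot: [3.14, 0.001, 1.363]
wrist_force: [-0.4, -0.2, -0.1]
finger_gap: 46.0
```

```bash
python3 - <<'E'
from h import *
s=manip.read_state();p,d=optics.camera("wrist");cv2.imwrite("pics/w4.png",p[:,:,::-1]);np.savez("w4.npz",p=p,d=d)
print(s["eef_pos"],s["eef_rot"],s["finger_gap"],s["wrist_force"])
C=cam("wrist",s);X=cloud(C,d);x,y,z=X[...,0],X[...,1],X[...,2]
hsv=cv2.cvtColor(p,cv2.COLOR_RGB2HSV);H,S,V=[hsv[...,i].astype(int) for i in range(3)]
for nm,m in dict(orange=(H>5)&(H<18)&(S>180)&(V>100),rim=(z>88)&(z<95)&(S<60)&(abs(x-440)<100)&(abs(y+360)<90),catch=(z>102)&(z<111)&(abs(x-440)<100)&(abs(y+360)<90),bar=(H>50)&(H<80)&(S>150)&(z>30)).items():
  for c,r in rect(m,40)[:4]:
    mm=np.zeros(m.shape,np.uint8);cv2.drawContours(mm,[c],-1,1,-1);P=X[(mm>0)&m];P=P[~np.isnan(P[:,0])]
    q=cv2.minAreaRect(np.float32(P[:,:2]));print(nm,np.round(r[0]),len(P),"xy",np.round(q[0],1),np.round(q[1],1),round(q[2],1),np.percentile(P[:,2],[5,50,95]).round(1))
E
```

```text
[ 440.53777893 -360.48807185  204.65241399] [3.13969260e+00 1.12583221e-03 1.36278103e+00] 45.952836600220586 [-0.42974116 -0.18858389 -0.09006514]
orange [316. 231.] 2319 xy [ 439.3 -359.3] [22.3 96.7] 78.6 [56.5 59.7 77.6]
orange [336. 214.] 116 xy [ 462.3 -353.3] [ 0.8 49.9] 78.5 [17.  23.3 33.2]
rim [318. 239.] 1646 xy [ 440.7 -360. ] [ 85.3 130.8] 77.6 [89.3 91.3 92.6]
rim [318. 284.] 414 xy [ 431.9 -399.1] [ 4.6 72. ] 78.1 [88.6 91.2 92.5]
catch [235. 247.] 797 xy [ 372.3 -345.9] [40.5 15.3] 78.0 [102.8 106.3 108.3]
catch [402. 246.] 789 xy [ 509.1 -374.5] [40.4 15.4] 77.8 [102.9 106.1 108.2]
bar [250.   3.] 454 xy [ 424.1 -151.2] [31.4 13.8] 16.9 [31.2 37.9 39.8]
bar [528. 248.] 142 xy [ 650.7 -427.1] [18.2  5.3] 45.7 [33.3 39.7 41.8]
```

View pics/w4.png

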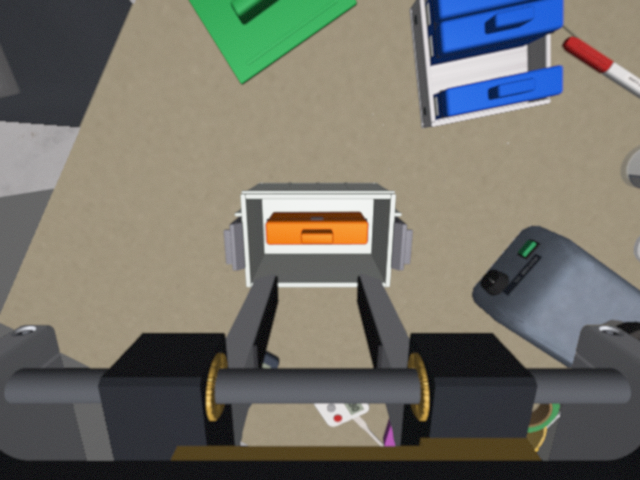

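The case stands upright in the tub at (316,231). Tub centre is (440.7,-360.2) with yaw -0.207. Next is the lid.

>>> {"name": "jog_arm", "arguments": {"deltas": "40 -8 0 0.15 46; 80 -16 0 0.3 46; 120 -25 10 0.45 46; 165 -34 25 0.6 46; 200 -40 40 0.75 46; 212.5 -43 60 0.9 46; 212.5 -43 75 1.017 46; 212.5 -43 75 1.017 46; 212.5 -43 75 1.017 46; 212.5 -43 75 1.017 46"}}

```text
clock: 10.35
eef_pos: [442.3, -143.8, 128.0]
eef_rot: [3.141, -0.001, 0.347]
wrist_force: [0.3, -0.4, -0.2]
finger_gap: 46.0
```

```bash
python3 - <<'E'
from h import *
s=manip.read_state();p,d=optics.camera("wrist");cv2.imwrite("pics/w5.png",p[:,:,::-1])
print(s["eef_pos"],s["eef_rot"],s["finger_gap"],s["joints"])
C=cam("wrist",s);X=cloud(C,d);x,y,z=X[...,0],X[...,1],X[...,2]
hsv=cv2.cvtColor(p,cv2.COLOR_RGB2HSV);H,S,V=[hsv[...,i].astype(int) for i in range(3)]
for nm,m in dict(bar=(H>50)&(H<80)&(S>150)&(z>32)&(z<45),green=(H>50)&(H<80)&(S>150)&(z>8)&(z<20)).items():
  for c,r in rect(m,40)[:2]:
    mm=np.zeros(m.shape,np.uint8);cv2.drawContours(mm,[c],-1,1,-1);P=X[(mm>0)&m];P=P[~np.isnan(P[:,0])]
    q=cv2.minAreaRect(np.float32(P[:,:2]));print(nm,np.round(r[0]),len(P),"xy",np.round(q[0],1),np.round(q[1],1),round(q[2],1),np.percentile(P[:,2],[5,50,95]).round(1))
E
```

```text
[ 442.34667501 -143.75682364  128.00586885] [ 3.14096814e+00 -6.62919578e-04  3.46995849e-01] 46.01954326659258 [-3.92982893e-01  2.15435059e-01  1.85674798e+00 -1.62021057e-05
  1.06849897e+00  8.30825586e-01]
bar [318. 248.] 1408 xy [ 441.9 -143.7] [69.6 13.4] 19.5 [36.4 38.4 39.6]
green [318. 236.] 11924 xy [ 442.  -143.2] [128.6  89.4] 19.9 [12.6 13.7 14.9]
```

View pics/w5.png

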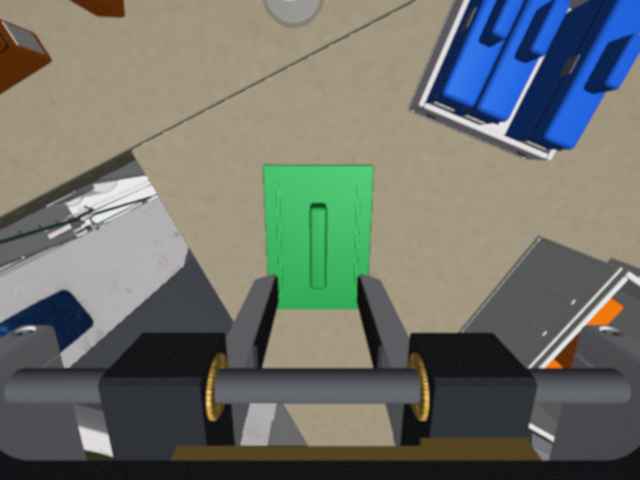

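The bar is centred at (318,248) and aligned with the tool. Descending to grip it.

>>> {"name": "jog_arm", "arguments": {"deltas": "0 0 25 0 46; 0 0 50 0 46; 0 0 70 0 46; 0 0 85 0 40; 0 0 93 0 36; 0 0 97 0 32; 0 0 97 0 26; 0 0 97 0 8; 0 0 97 0 8; 0 0 97 0 8", "squeeze": 40}}

```text
clock: 11.65
eef_pos: [442.4, -143.6, 30.9]
eef_rot: [3.141, -0.001, 0.346]
wrist_force: [-0.4, -0.1, 5.3]
finger_gap: 13.5
```

>>> {"name": "jog_arm", "arguments": {"deltas": "0 0 0 0 8; 0 0 0 0 8; 0 0 -4 0 8; 0 0 -12 0 8; 0 0 -30 0 8; 0 0 -55 0 8; 0 0 -80 0 8; 0 0 -105 0 8; 0 0 -130 0 8; 0 0 -140 0 8"}}

```text
clock: 12.9
eef_pos: [442.4, -143.6, 171.9]
eef_rot: [3.14, -0.001, 0.346]
wrist_force: [0.0, -0.1, -1.0]
finger_gap: 13.5
```

>>> {"name": "jog_arm", "arguments": {"deltas": "-10 27 0 0.07 8; -22 60 0 0.16 8; -37 100 0 0.27 8; -52 140 0 0.38 8; -65 177 0 0.48 8; -75 203 0 0.554 8; -75 203 0 0.554 8; -75 203 0 0.554 8; -75 203 0 0.554 8; -75 203 0 0.554 8"}}

```text
clock: 14.15
eef_pos: [440.6, -359.3, 170.6]
eef_rot: [3.141, -0.0, -0.207]
wrist_force: [0.3, -0.5, -0.7]
finger_gap: 14.1
```

```bash
python3 - <<'E'
from h import *
s=manip.read_state();p,d=optics.camera("wrist");cv2.imwrite("pics/w6.png",p[:,:,::-1])
print(s["eef_pos"],s["eef_rot"],s["finger_gap"],s["wrist_force"])
C=cam("wrist",s);X=cloud(C,d);x,y,z=X[...,0],X[...,1],X[...,2]
hsv=cv2.cvtColor(p,cv2.COLOR_RGB2HSV);H,S,V=[hsv[...,i].astype(int) for i in range(3)]
g=(H>50)&(H<80)&(S>150)
for nm,m in dict(bar=g&(z>172),plate=g&(z>145)&(z<165),catch=(z>102)&(z<111)&(abs(x-440)<100)&(abs(y+360)<90)).items():
  for c,r in rect(m,40)[:2]:
    mm=np.zeros(m.shape,np.uint8);cv2.drawContours(mm,[c],-1,1,-1);P=X[(mm>0)&m];P=P[~np.isnan(P[:,0])]
    q=cv2.minAreaRect(np.float32(P[:,:2]));print(nm,np.round(r[0]),len(P),"xy",np.round(q[0],1),np.round(q[1],1),round(q[2],1),np.percentile(P[:,2],[5,50,95]).round(1))
    if nm=="plate":
        A=np.c_[P[:,:2],np.ones(len(P))];print("tilt",np.linalg.lstsq(A,P[:,2],rcond=None)[0])
p,d=optics.camera("scene");cv2.imwrite("pics/s6.png",p[:,:,::-1])
E
```

```text
[ 440.57727083 -359.31910476  170.63426827] [ 3.14149409e+00 -1.98301101e-04 -2.07037432e-01] 14.103825641465287 [ 0.30849504 -0.48964963 -0.66741875]
bar [317. 304.] 3343 xy [ 440.2 -358.8] [14.3 69.6] 78.4 [175.9 178.2 179.6]
plate [317. 253.] 18625 xy [ 456.9 -362. ] [90.2 96.7] 78.1 [152.4 153.4 154.5]
tilt [-2.43027861e-03  9.35209946e-04  1.54943102e+02]
plate [318. 348.] 334 xy [ 398.6 -350.4] [20.  28.7] 76.3 [152.6 153.5 154.4]
tilt [5.84749797e-03 1.40268627e-03 1.51707561e+02]
catch [320. 160.] 1164 xy [ 508.7 -374.6] [40.1 14. ] 78.1 [103.3 106.5 108.3]
```

View pics/w6.png

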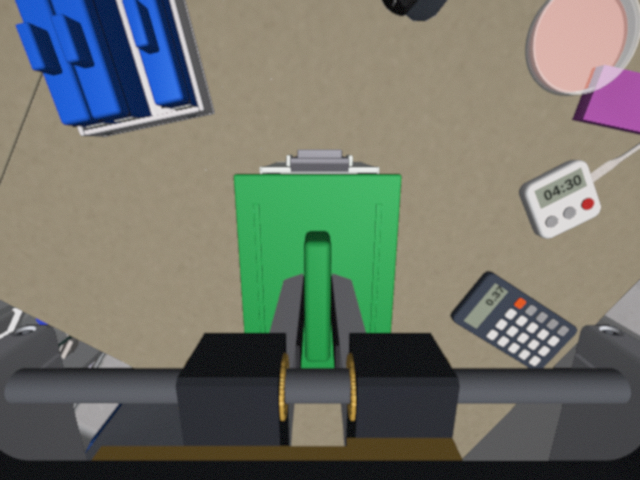

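View pics/s6.png

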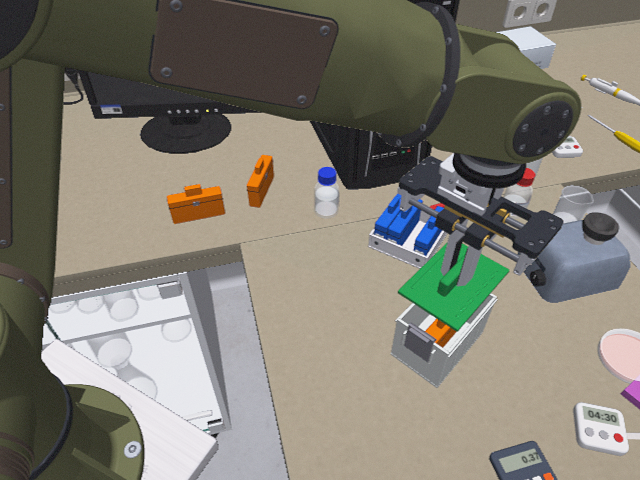

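>>> {"name": "jog_arm", "arguments": {"deltas": "0.3 0.5 8 0 8; 0.5 1 16 0 8; 0.5 1 24 0 8; 0.5 1 32 0 8; 0.5 1 37 0 8; 0.5 1 39 0 8; 0.5 1 39 0 8; 0.5 1 39 0 8; 0.5 1 39 0 8; 0.5 1 39 0 8"}}

```text
clock: 15.5
eef_pos: [440.7, -361.0, 131.6]
eef_rot: [3.142, -0.0, -0.208]
wrist_force: [-0.8, -0.6, -0.9]
finger_gap: 13.6
```

```bash
python3 - <<'E'
from h import *
s=manip.read_state();p,d=optics.camera("wrist");cv2.imwrite("pics/w7.png",p[:,:,::-1])
print(s["eef_pos"],s["eef_rot"],s["finger_gap"],s["wrist_force"])
C=cam("wrist",s);X=cloud(C,d);x,y,z=X[...,0],X[...,1],X[...,2]
hsv=cv2.cvtColor(p,cv2.COLOR_RGB2HSV);H,S,V=[hsv[...,i].astype(int) for i in range(3)]
g=(H>50)&(H<80)&(S>150)
for nm,m in dict(bar=g&(z>132),plate=g&(z>105)&(z<125),catch=~g&(z>102)&(z<111)&(x>480)&(abs(y+360)<90)).items():
  for c,r in rect(m,40)[:1]:
    mm=np.zeros(m.shape,np.uint8);cv2.drawContours(mm,[c],-1,1,-1);P=X[(mm>0)&m];P=P[~np.isnan(P[:,0])]
    q=cv2.minAreaRect(np.float32(P[:,:2]));print(nm,np.round(r[0]),len(P),"xy",np.round(q[0],1),np.round(q[1],1),round(q[2],1),np.percentile(P[:,2],[5,50,95]).round(1))
E
```

```text
[ 440.68092184 -360.99944425  131.56020763] [ 3.14150393e+00 -1.44293565e-04 -2.08197562e-01] 13.628598989768081 [-0.76978361 -0.62579732 -0.86733909]
bar [318. 303.] 3392 xy [ 439.7 -360.3] [14.4 70.3] 78.5 [136.7 139.1 140.7]
plate [317. 253.] 18633 xy [ 456.9 -363.7] [90.3 96.8] 78.2 [113.3 114.3 115.5]
catch [317. 162.] 1441 xy [ 509.9 -374.9] [39.7 12.2] 78.0 [104.9 106.6 108.3]
```

View pics/w7.png

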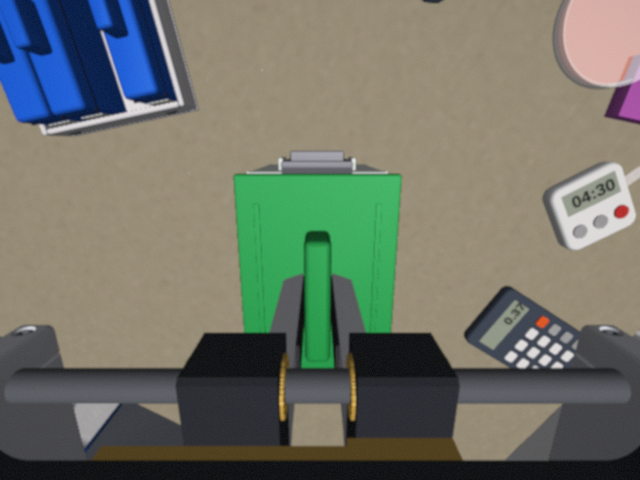

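>>> {"name": "jog_arm", "arguments": {"deltas": "0.5 0 1 0 8; 0.5 0 2 0 8; 0.5 0 3 0 8; 0.5 0 4 0 8; 0.5 0 5 0 8; 0.5 0 6 0 8; 0.5 0 7 0 8; 0.5 0 8 0 8; 0.5 0 9 0 8; 0.5 0 9 0 8", "squeeze": 50}}

```text
clock: 16.8
eef_pos: [441.0, -360.9, 121.9]
eef_rot: [-3.141, 0.001, -0.208]
wrist_force: [-0.2, -0.6, -2.9]
finger_gap: 13.8
```

>>> {"name": "jog_arm", "arguments": {"deltas": "0 0 1 0 8; 0 0 2 0 8; 0 0 3 0 8; 0 0 4 0 8; 0 0 4.5 0 8; 0 0 5 0 8; 0 0 5.5 0 8; 0 0 6 0 8; 0 0 6 0 8; 0 0 6 0 8"}}

```text
clock: 18.05
eef_pos: [441.1, -361.1, 116.4]
eef_rot: [-3.142, 0.0, -0.208]
wrist_force: [0.2, 0.0, -0.9]
finger_gap: 13.4
```

```bash
python3 - <<'E'
from h import *
s=manip.read_state();print(s["eef_pos"],s["wrist_force"])
C=cam("wrist",s);p,d=optics.camera("wrist");cv2.imwrite("pics/w8.png",p[:,:,::-1])
X=cloud(C,d);z=X[...,2];hsv=cv2.cvtColor(p,cv2.COLOR_RGB2HSV);H,S,V=[hsv[...,i].astype(int) for i in range(3)];g=(H>50)&(H<80)&(S>150)
for a in (g&(z>118),g&(z>85)&(z<112)): print(np.nanmedian(z[a]),a.sum())
p,d=optics.camera("scene");cv2.imwrite("pics/s8.png",cv2.resize(p[200:400,340:540,::-1],None,fx=3,fy=3,interpolation=cv2.INTER_CUBIC))
E
```

```text
[ 441.09552486 -361.06495118  116.37755486] [ 0.21530124  0.0362144  -0.90243375]
123.92535778675659 3436
99.17124998355192 18465
```

View pics/w8.png

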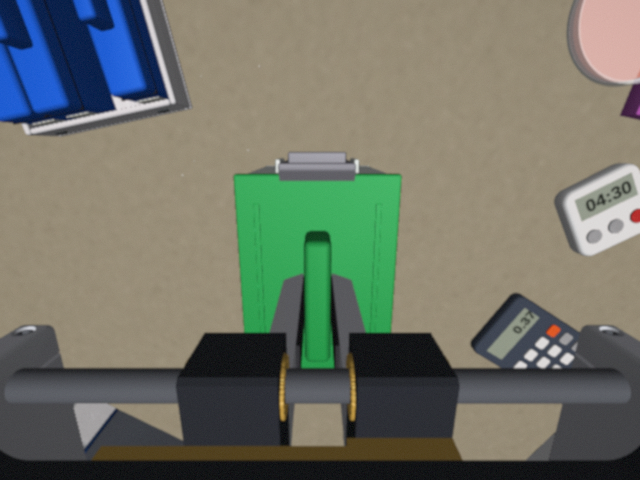

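View pics/s8.png

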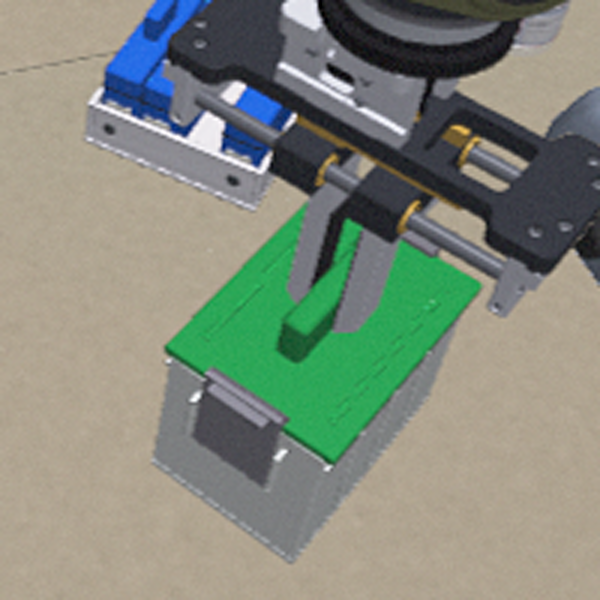

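>>> {"name": "jog_arm", "arguments": {"deltas": "0 0 0.5 0 8; 0 0 1 0 8; 0 0 1.3 0 8; 0 0 1.6 0 8; 0 0 1.8 0 8; 0 0 2 0 8; 0 0 2 0 8; 0 0 2 0 8; 0 0 2 0 8; 0 0 2 0 8"}}

```text
clock: 19.4
eef_pos: [441.2, -361.1, 114.9]
eef_rot: [3.141, -0.0, -0.208]
wrist_force: [-2.8, 2.7, 5.5]
finger_gap: 13.6
```

>>> {"name": "jog_arm", "arguments": {"deltas": "0 0 0.5 0 8; 0 0 1 0 8; 0 0 1.5 0 8; 0 0 1.5 0 8; 0 0 1.5 0 8; 0 0 1.5 0 8; 0 0 1.5 0 8; 0 0 1.5 0 8; 0 0 1.5 0 8; 0 0 1.5 0 8"}}

```text
clock: 20.65
eef_pos: [441.2, -361.1, 114.8]
eef_rot: [3.141, -0.001, -0.208]
wrist_force: [-7.8, 7.3, 20.8]
finger_gap: 13.9
```

```bash
python3 - <<'E'
from h import *
s=manip.read_state();print(s["eef_pos"],s["wrist_force"])
C=cam("wrist",s);p,d=optics.camera("wrist")
X=cloud(C,d);z=X[...,2];hsv=cv2.cvtColor(p,cv2.COLOR_RGB2HSV);H,S,V=[hsv[...,i].astype(int) for i in range(3)];g=(H>50)&(H<80)&(S>150)
for a in (g&(z>118),g&(z>85)&(z<112)): print(np.nanmedian(z[a]),a.sum())
E
```

```text
[ 441.24050441 -361.11332863  114.84443537] [-7.81530173  7.27806304 20.75096787]
122.44611046520517 3403
97.70316498026828 18386
```

Hard stop at 20.8 N with the lid at seated height (plate top ~97.7). I'll relax, release and back off.

>>> {"name": "jog_arm", "arguments": {"deltas": "0 0 -1 0 8; 0 0 -2 0 8; 0 0 -2.5 0 8; 0 0 -2.5 0 40; 0 0 -2.5 0 40; 0 0 -2.5 0 40; 0 0 -20 0 40; 0 0 -50 0 40; 0 0 -85 0 40; 0 0 -120 0 40"}}

```text
clock: 21.95
eef_pos: [441.1, -361.0, 235.5]
eef_rot: [3.141, -0.001, -0.208]
wrist_force: [-0.3, -1.0, -0.2]
finger_gap: 40.1
```

>>> {"name": "jog_arm", "arguments": {"deltas": "-20 -40 0 0 40; -40 -80 0 0 40; -60 -120 0 0 40; -60 -160 0 0 40; -60 -180 0 0 40; -60 -180 0 0 40; -60 -180 0 0 40; -60 -180 0 0 40; -60 -180 0 0 40; -60 -180 0 0 40"}}

```text
clock: 23.2
eef_pos: [419.6, -172.8, 232.9]
eef_rot: [-3.142, 0.0, -0.209]
wrist_force: [-0.1, 0.2, -0.1]
finger_gap: 39.7
```

```bash
python3 - <<'E'
from h import *
s=manip.read_state();print(s["eef_pos"],s["wrist_force"],s["clock"])
for n in ("top","scene","wrist"):
    C=cam(n,s);p,d=optics.camera(n);X=cloud(C,d);x,y,z=X[...,0],X[...,1],X[...,2]
    a={"top":p[130:350,270:500],"scene":p[160:400,300:540],"wrist":p}[n]
    cv2.imwrite(f"pics/{n}9.png",a[:,:,::-1] if n=="wrist" else cv2.resize(a[:,:,::-1],None,fx=2.5,fy=2.5,interpolation=cv2.INTER_CUBIC))
    hsv=cv2.cvtColor(p,cv2.COLOR_RGB2HSV);H,S,V=[hsv[...,i].astype(int) for i in range(3)];g=(H>50)&(H<80)&(S>150)&(abs(x-440)<100)&(abs(y+360)<80)
    for nm,m in dict(plate=g&(z>85)&(z<112),bar=g&(z>115),catch=(S<80)&(z>101)&(z<115)&(abs(x-440)<90)&(abs(y+360)<80)).items():
      for c,r in rect(m,25)[:2]:
        mm=np.zeros(m.shape,np.uint8);cv2.drawContours(mm,[c],-1,1,-1);P=X[(mm>0)&m];P=P[~np.isnan(P[:,0])]
        q=cv2.minAreaRect(np.float32(P[:,:2]));print(n,nm,np.round(r[0]),len(P),"xy",np.round(q[0],1),np.round(q[1],1),round(q[2],1),np.percentile(P[:,2],[5,50,95]).round(1))
        if nm=="plate":
            A=np.c_[P[:,:2]-[440,-360],np.ones(len(P))];print("   tilt",np.linalg.lstsq(A,P[:,2],rcond=None)[0].round(4))
E
```

```text
[ 419.5651778  -172.83437233  232.88115769] [-0.0793687   0.20577315 -0.14470911] 23.2
top catch [446. 322.] 180 xy [ 372.4 -346. ] [40.2 14.7] 77.1 [102.2 105.5 108.9]
top catch [463. 244.] 174 xy [ 509.3 -375. ] [40.2 15.4] 79.1 [102.  105.4 108.9]
scene plate [447. 306.] 4188 xy [ 440.4 -361.9] [ 91.4 133.1] 78.1 [ 97.2  98.9 100.9]
   tilt [-1.20000e-03 -7.00000e-04  9.90752e+01]
scene bar [451. 297.] 477 xy [ 440.3 -362. ] [14.6 70.8] 78.5 [117.  123.3 125.3]
scene catch [475. 274.] 269 xy [ 509.7 -376.1] [40.5 17.9] 79.1 [101.9 106.9 109.5]
scene catch [421. 334.] 237 xy [ 371.6 -346.9] [39.7 14.6] 76.3 [104.7 107.6 110. ]
wrist plate [522. 165.] 13001 xy [ 440.3 -359.7] [ 91.3 131.2] 78.2 [ 96.4  97.7 100.4]
   tilt [-1.90000e-03  1.50000e-03  9.80735e+01]
wrist bar [534. 171.] 1798 xy [ 439.7 -359.7] [15.4 69.7] 77.6 [116.4 122.  123.5]
wrist catch [538.  82.] 941 xy [ 508.3 -374.4] [41.6 14.2] 77.8 [102.9 106.1 108.1]
wrist catch [512. 247.] 681 xy [ 371.9 -345.9] [41.8 14.7] 78.0 [102.3 106.1 108.2]
```

View pics/top9.png

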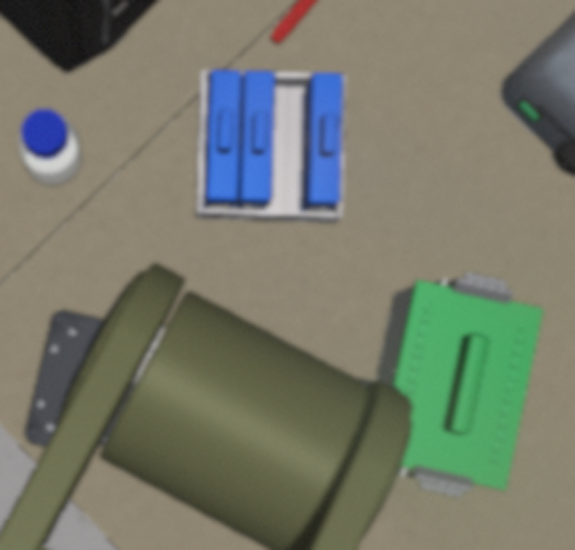

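View pics/scene9.png

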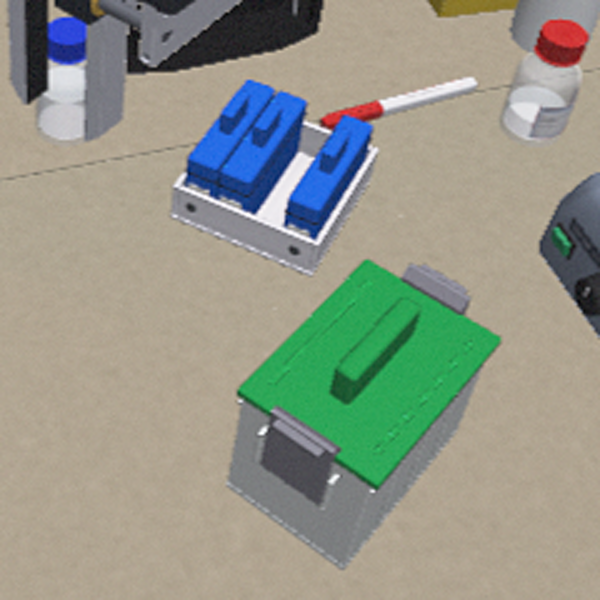

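View pics/wrist9.png

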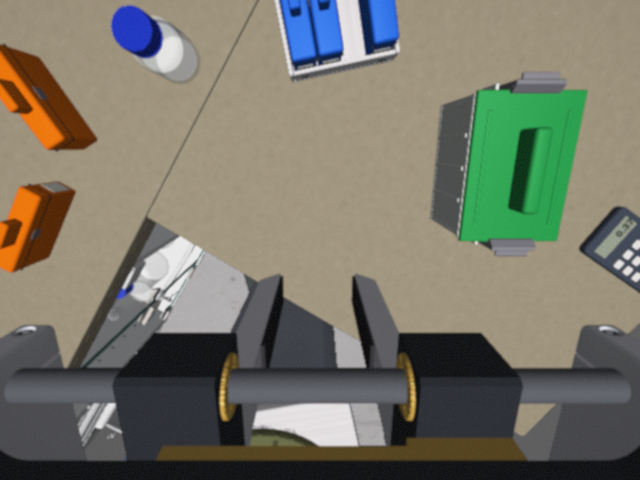

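```bash
python3 -c "
from cell import workorder
print(workorder.sign_off())"
```

```text
the job is handed in; nothing more can be done
None
```

I drew the orange case (the rack one, farthest right) out by its tab and set it upright in the tub. I then laid the green lid on lengthwise, pressed it until it hit a hard stop at about 21 N, released it and backed off. I handed the job in at about 23 s.

**Last checks:**
- **Lid:** its plate is level. The wrist camera puts its top at about 98 mm, which is the snapped-on height. The scene camera read about 99 mm, within calibration error.
- **Catches:** both are sprung back in. Their centres are 139–140 mm apart, the same as before the lid went on, so the noses are over the plate.
- **Surroundings:** the tub is upright and has not moved measurably. The three blue cases are in the rack and the bottle is standing.
- **Pressing force:** at the hard stop there was also a sideways force of about 11 N, so the lid was roughly 1 mm off centre. I eased off before releasing. The 21 N peak was slightly over the 8–20 N given for snapping the lid on.

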